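# Pin the interlock and draw the feed roller out of the copier feeder

## Robot

A 6-joint arm with a two-finger parallel gripper is mounted at the origin on the work surface. World frame = base frame: x ahead of the robot, y to its left, z up, the work surface at z = 0. Lengths are in m, angles in rad, forces in N, time in s.
With the tool pointing down it reaches from about 0.3 to 0.775 m from the base axis. Payload 14.6 kg.
Tool frame: the origin (TCP) lies midway between the tips of the shut fingers; the grasp point (between the pads) lies 19 mm behind it (bot.grip_depth is the distance from the TCP to the grasp point, in m); z points along the fingers, y is the line along which they close (so a half turn about z gives the same grasp; the last joint's range is limited). The gripper opens to 94 mm and grips with 3 to 60 N. Pads are 16 mm wide; open, the fingers measure 119 mm over their backs; the gripper's body (75 mm by 177 mm) begins 78 mm behind the grasp point.
Start: joints at [1.09, 0.3, 1.521, -0, 1.321, -0.067], TCP at [0.221, 0.504, 0.177] pointing down, gripper open.
Joint ranges: [-3.03, 3.03], [-0.79, 2.21], [0.23, 2.52], [-1.04, 4.18], [0, 3.07], [-2.55, 2.55]. Speed limits (rad/s): [2.22, 2.22, 2.57, 3.14, 3.14, 3.14].

## Interface

Orientations are given as a unit quaternion [w, x, y, z].
In Python, from workcell import bot, get_image, camera_info, workorder, cut_out, mark_of gives the robot as it stands.
- The arm moves only by the tool servo_tool, never from a script. Its argument "targets" is a list of rows, each an object with "claw": the finger opening in mm, from 0 to 94; "xyz": the shift along the tool's x, y, z normalised to -1 to 1, where 1 is 0.3 m, a list of three; "dr": the turn, a rotation vector about the tool's x, y, z normalised to -1 to 1, where 1 is 0.1 rad, a list of three. A call has 1 to 20 rows; each row shifts and turns the commanded pose from where the row before left it, along the tool's axes as they then stand; what a row does not reach is not made up. A row lasts 1/12 s, in which the tool goes at most 41.7 mm and 7.16 degrees, less where a joint would pass 70% of its speed; a pose out of reach is approached as far as the arm can. A call with a number of a shift or a turn outside -1 to 1 is refused whole. A call with a gripper value outside its range is refused whole. The fingers move at their own pace and stop on an object; "grip_force" is the grip in N (left out, the last holds). Time passes only in rows, so rows that do not move let the fingers close. It gives the time, the measured TCP pose, the force, the opening and the grip force at its end, in the units of the state.
- bot.state(): the state, without advancing time (a new reading comes with each control period).
- get_image(name): name is "side" or "top"; returns the picture (400x640x3 uint8, red, green, blue); there is no depth.
- camera_info(name): a dict with "vfov" (degrees; the focal length in pixels is half the picture's height over the tangent of half this angle, whatever the lens; pixels are square), "cx", "cy" (the principal point, pixels), "k1" (the pictures are not rectified: a ray, as slopes to the right and down, at radius r is drawn at 1 + k1 r^2 times it, then the intrinsics apply), "R" (3x3) and "t" (3): a world point X has camera coordinates R X + t. Camera axes: x right, y down, z forward; pixel columns grow to the right and rows downward; lengths in m; the calibration is good to about 2 mm. A picture is of the moment at which its call begins. camera_info takes no time and is no camera call.
- workorder.sign_off(): hands the job in; it is judged then, once.
Trained networks look in the newest picture that a camera, given by its name, has taken for a name from the list of things; names that differ only in an ending like _2 or _b are one class to them, and where a whole thing is asked for, a point or a joint stands for the part that bears it (a point fixed in the world has none). Each returns a list of dicts, best first, with "p" (0 to 1); they miss things now and then, are a little off and sometimes report something else, mostly with a low value. They report only what shows in the picture. A call takes as long as a camera call.
- cut_out(target, camera): "mask" (400x640 bool, what is visible of it).
- mark_of(target, camera): "at" ([x, y, z] in m, in the coordinates of the camera as it stood for that picture, good to about 4 mm: a listed point, or the origin of a listed thing).
The state is a dict: "time": time; "joint_pos": joint angles; "qd": joint speeds; "joint_efforts": joint torques, N m; "tool_pos": TCP position; "tcp_rot": TCP orientation; "ft_force": force on the tool from outside, world axes, zero at the start; "wrist_torque": the same for the moment, N m; "gripper_width": finger opening in m; "finger_force": force on a finger pad.
Only numpy, scipy, OpenCV 4.12 (cv2) and the standard library are available. Lean on these libraries where they do the work, as an engineer would, in place of code of your own. Each camera call takes 0.05 s, during which the arm holds its last target. There are 200 camera calls.

## Task

Before reaching into the copier's feeder module, put the red interlock pin from the stand fully into the red-framed socket on the module and let go of it. Then take out the feed roller, which is longer than the window it lies under: raise its visible green end out through the window first and draw the roller out on the slant. Finish while still holding the roller in the gripper, still and level, about 12 cm above the module's top, with the pin still in its socket and the blue pin, the stapler and the mug left where they are.

Things in the scene. Friction and masses are not known exactly. Their poses are not given: they have to be found in the camera images.
- feeder: Fixed low feeder module of a copier, dark grey with a white block at its +y end, 210 (x) x 394 (y) x 83 mm high. Origin: centre of its underside, z up. Cavity under the window: 145 wide (x), y -189 to 96, of which y -9 to 96 lies under a fixed 6 mm roof (underside z 77, top z 83). Ledges at z 20 carry the roller (y -9 to 96, y -189 to -119); between them a finger recess, floor z 4.
- socket (a point): centre of the mouth of the interlock socket, flush with the top of the white block (83 mm above the counter), red square frame around it. Vertical blind hole, 10 mm diameter, 30 mm deep, 2 mm chamfer. Axes as the feeder's.
- window (a point): centre of the feeder's window, level with its top; axes as the feeder's. The opening is 145 mm in x and 180 mm in y (feeder y -189 to -9). At its +y edge the roof begins; at its -y end there is no roof over the cavity, only the 8 mm end wall, as high as the side walls (83 mm).
- roller_center (a point): centre of the feed roller: black rubber cylinder, 26 mm diameter, with a green 26 mm square cap, 25 mm long, at each end; 250 mm long in all along its y; 0.22 to 0.37 kg. It starts level on the ledges, about along the feeder's y, centre 33 mm above the counter over the finger recess, the -y end visible in the window, the +y end 76 to 87 mm deep under the roof. It does not roll.
- roller_near_end (a point): centre of the end face of the roller's -y green cap (visible at the start), 125 mm from the centre; axes as the roller's.
- roller_hidden_end (a point): centre of the end face of the roller's +y green cap (under the roof at the start), 125 mm from the centre; axes as the roller's.
- pin_head (a point): centre of the red head of the interlock pin, 30 g: head 18 mm diameter, 22 mm tall, on a steel shank 8 mm in diameter, 45 mm long, with tapered foot; the shank's tip is 56 mm below this point along the pin's z. Stands in one of the stand's two holes (which one varies), head centre 71 mm above the counter.
- pin_tip (a point): tip of the red pin's shank; z axis runs up the pin.
- spare_head (a point): centre of the blue head of a second, otherwise equal pin in the stand's other hole; to be left alone.
- stand: fixed grey pin stand, 140 (x) x 70 (y) x 40 mm high, origin at the centre of its underside; two 9.5 mm holes, 25 mm deep, at x -40 and +40 mm.
- stapler_center (a point): centre of a loose black stapler, 36 x 140 x 62 mm, long along its y; to be left alone.
- mug_center (a point): centre of a loose blue mug, 80 mm diameter, 90 mm tall; to be left alone.

How it is judged:
By the outcome, as a careful person would: the job done as asked, in the order asked, and still so for the second after the job is handed in, while the arm keeps its last pose, push and grip.
It also fails if it takes over 54 s, if anything falls off the work surface, if the arm or the gripper's body presses on something with over 40 N, if the wrist force passes 120 N, or if a joint passes its speed limit or range.

## Working session

There is one attempt and no reset: what is moved stays moved. The work goes in short steps, Python scripts to look and compute and a tool call to move; the robot and the scene stay as the last step left them, time stands still between calls to the robot, and variables do not carry over. Pictures are saved under pics/ and viewed, at most 11 in all, crops included, and the job is handed in when it is done.

Besides the shell and the picture viewer there is one more tool, called after "Request:" as name(argument=value, ...) on one line, values as JSON. servo_tool: Moves the arm, as the interface text tells. Scaled input: -1 to 1 covers 0.3 m each way for a shift and 0.1 rad each way for a turn. Its arguments: {"type":"object","properties":{"targets":{"type":"array"},"grip_force":{"type":"number"}},"required":["targets"]}

```bash
mkdir -p pics
cat > h.py <<'E'
import numpy as np, cv2
from workcell import bot, get_image, camera_info, workorder, cut_out, mark_of
def toworld(p,cam):
    c=camera_info(cam); return np.array(c["R"]).T@(np.array(p)-np.array(c["t"]))
def ray(uv,cam):
    c=camera_info(cam); f=200/np.tan(np.radians(c["vfov"])/2)
    d=np.array([(uv[0]-c["cx"])/f,(uv[1]-c["cy"])/f]); s=d.copy()
    for _ in range(20): s=d/(1+c["k1"]*(s@s))
    R=np.array(c["R"]); v=R.T@np.array([s[0],s[1],1]); o=-R.T@np.array(c["t"]); return o,v/np.linalg.norm(v)
def proj(X,cam):
    c=camera_info(cam); f=200/np.tan(np.radians(c["vfov"])/2)
    p=np.array(c["R"])@np.array(X)+np.array(c["t"]); s=p[:2]/p[2]; s=s*(1+c["k1"]*(s@s)); return s*f+[c["cx"],c["cy"]]
def tri(u1,c1,u2,c2):
    o1,v1=ray(u1,c1);o2,v2=ray(u2,c2)
    a=np.linalg.lstsq(np.c_[v1,-v2],o2-o1,rcond=None)[0]
    p,q=o1+a[0]*v1,o2+a[1]*v2; return (p+q)/2,np.linalg.norm(p-q)
def onz(uv,cam,z):
    o,v=ray(uv,cam); return o+v*(z-o[2])/v[2]
def snap(cam,name):
    im=get_image(cam); cv2.imwrite(f"pics/{name}.png",im[:,:,::-1]); return im
E
python3 - <<'E'
from h import *
np.set_printoptions(precision=4,suppress=True)
print(bot.state())
for c in("top","side"):
    snap(c,c+"0"); i=camera_info(c); print(c,i["vfov"],i["k1"],-np.array(i["R"]).T@np.array(i["t"]))
    for n in "feeder socket window roller_center roller_near_end pin_head pin_tip spare_head stand stapler_center mug_center".split():
        r=mark_of(n,c)
        print(c,n,[(round(d["p"],2),toworld(d["at"],c)) for d in r[:2]])
E
```

```text
{'time': 0.0, 'joint_pos': array([ 1.0904,  0.3005,  1.5216, -0.    ,  1.3207, -0.0666]), 'qd': array([-0.0001,  0.0013, -0.001 , -0.0002,  0.0017,  0.0004]), 'joint_efforts': array([  0.0014, -53.1813, -35.2745,   0.0709,   0.0244,  -0.0001]), 'tool_pos': array([0.221 , 0.5033, 0.1768]), 'tcp_rot': array([-0.0001,  0.2054,  0.9787, -0.0006]), 'ft_force': array([0.0212, 0.5236, 0.2573]), 'wrist_torque': array([-0.0153,  0.0174,  0.0627]), 'finger_force': 0.0, 'gripper_width': 0.09401560013430516}
top 53.5614224521229 -0.012390134309052947 [ 0.3518 -0.06    1.1802]
top feeder [(0.77, array([ 0.4965, -0.0736, -0.0019]))]
top socket [(0.89, array([0.5414, 0.0717, 0.0804]))]
top window []
top roller_center [(0.79, array([ 0.4878, -0.1257,  0.0323])), (0.43, array([0.5411, 0.0688, 0.0832]))]
top roller_near_end [(0.7, array([ 0.4528, -0.246 ,  0.0323]))]
top pin_head [(0.43, array([0.5497, 0.3403, 0.0733]))]
top pin_tip [(0.75, array([ 0.5034, -0.453 ,  0.0284])), (0.55, array([0.5506, 0.3413, 0.0129]))]
top spare_head [(0.45, array([0.4715, 0.3326, 0.0704]))]
top stand [(0.89, array([ 0.
[... 364 characters left out ...]
side window [(0.68, array([ 0.4951, -0.0702, -0.0034])), (0.58, array([ 0.4679, -0.1639,  0.0807]))]
side roller_center [(0.68, array([ 0.4839, -0.1231,  0.0344])), (0.31, array([0.5508, 0.3413, 0.0169]))]
side roller_near_end [(0.71, array([ 0.4467, -0.2459,  0.037 ])), (0.65, array([ 0.5007, -0.45  ,  0.0303]))]
side pin_head [(0.52, array([0.5494, 0.3444, 0.0698]))]
side pin_tip [(0.65, array([0.5492, 0.339 , 0.0154])), (0.65, array([0.5487, 0.3386, 0.0696]))]
side spare_head [(0.48, array([0.4693, 0.3326, 0.0709]))]
side stand [(0.88, array([0.5079, 0.334 , 0.0037]))]
side stapler_center [(0.8, array([ 0.5019, -0.4508,  0.0335]))]
side mug_center [(0.78, array([0.7246, 0.2507, 0.0446]))]
```

View pics/top0.png

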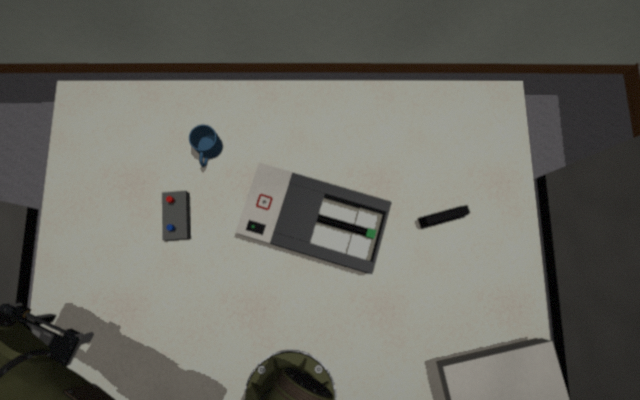

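View pics/side0.png

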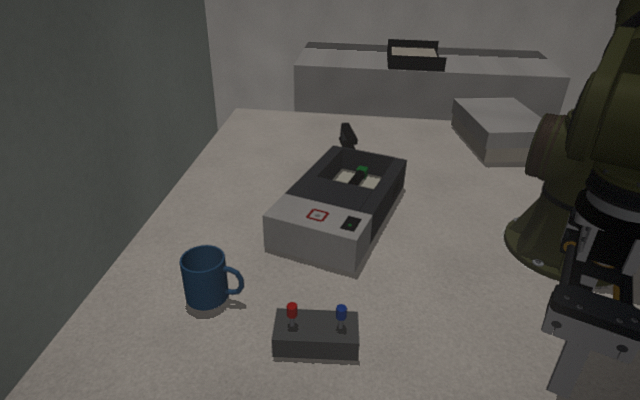

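The top view shows the red pin at (170,200), the blue pin at (171,228), the red frame at (264,202), and the green cap at (371,233). The side view agrees: red pin (292,311), frame (317,215), cap (361,169). Next I refine these by colour and triangulation.

Run:
```python
from h import *
np.set_printoptions(precision=4,suppress=True)
T=cv2.imread("pics/top0.png").astype(int);S=cv2.imread("pics/side0.png").astype(int)
def blob(im,kind,box):
    x0,y0,x1,y1=box; b,g,r=[im[y0:y1,x0:x1,i] for i in range(3)]
    m={'r':(r>1.5*g+20)&(r>1.5*b+20),'b':(b>1.4*r+15)&(b>1.3*g),'g':(g>1.5*r+20)&(g>1.3*b)}[kind]
    y,x=np.nonzero(m); return np.array([x.mean()+x0,y.mean()+y0]),len(x),np.array([(x.min()+x.max())/2+x0,(y.min()+y.max())/2+y0])
for n,k,bt,bs in [("pin",'r',(160,190,185,210),(280,295,305,325)),("spare",'b',(160,218,185,240),(330,295,355,325)),("socket",'r',(250,190,280,215),(300,203,335,225)),("cap",'g',(360,222,385,245),(350,160,372,176))]:
    a=blob(T,k,bt);b=blob(S,k,bs); print(n,a[0],a[1],b[0],b[1],tri(a[0],"top",b[0],"side"),tri(a[2],"top",b[2],"side"))
# feeder yaw: from cut_out top mask hull rect of top face; roller axis
get_image("top")
m=cut_out("feeder","top")[0]["mask"]
q=cv2.minAreaRect(np.argwhere(m)[:,::-1].astype(np.float32)); bx=cv2.boxPoints(q)
print("feeder corners z83",[onz(p,"top",.083)[:2] for p in bx])
r=cut_out("roller_center","top"); 
for d in r[:2]:
    q=cv2.boxPoints(cv2.minAreaRect(np.argwhere(d["mask"])[:,::-1].astype(np.float32)));print(d["p"],q.tolist(),[onz(p,"top",.040)[:2] for p in q])
im=cv2.imread("pics/top0.png")[150:285,225:405]; cv2.imwrite("pics/crop0.png",cv2.resize(im,None,fx=4.4,fy=4.4,interpolation=cv2.INTER_CUBIC))
```

```text
pin [169.3636 199.0682] 44 [291.4966 309.6621] 145 (array([0.5489, 0.3384, 0.0715]), np.float64(0.0019516868192796907)) (array([0.549 , 0.3383, 0.0707]), np.float64(0.0022725338547368796))
spare [169.907  227.1395] 43 [340.9167 311.7803] 132 (array([0.469 , 0.3322, 0.0715]), np.float64(0.0024020326111662727)) (array([0.4692, 0.3322, 0.071 ]), np.float64(0.002997979637358207))
socket [263.     203.0909] 11 [317.2449 214.898 ] 49 (array([0.5364, 0.0723, 0.0835]), np.float64(0.0021437370328156163)) (array([0.5391, 0.0696, 0.083 ]), np.float64(0.001624910358454561))
cap [370.1148 233.082 ] 61 [362.1143 168.1429] 35 (array([ 0.4521, -0.2314,  0.0457]), np.float64(0.0023604247968149546)) (array([ 0.4524, -0.2312,  0.0447]), np.float64(0.0024542100331876294))
feeder corners z83 [array([0.4531, 0.1498]), array([0.6642, 0.0905]), array([ 0.5384, -0.2981]), array([ 0.3343, -0.2264])]
0.7 [[315.29107666015625, 223.34756469726562], [318.091064453125, 212.94757080078125], [376.689697265625, 228.72412109375], [373.88970947265625, 239.12411499023438]] [array([ 0.4827, -0.0743]), array([ 0.513 , -0.0826]), array([ 0.4663, -0.2518]), array([ 0.4364, -0.2427])]
```

View pics/crop0.png

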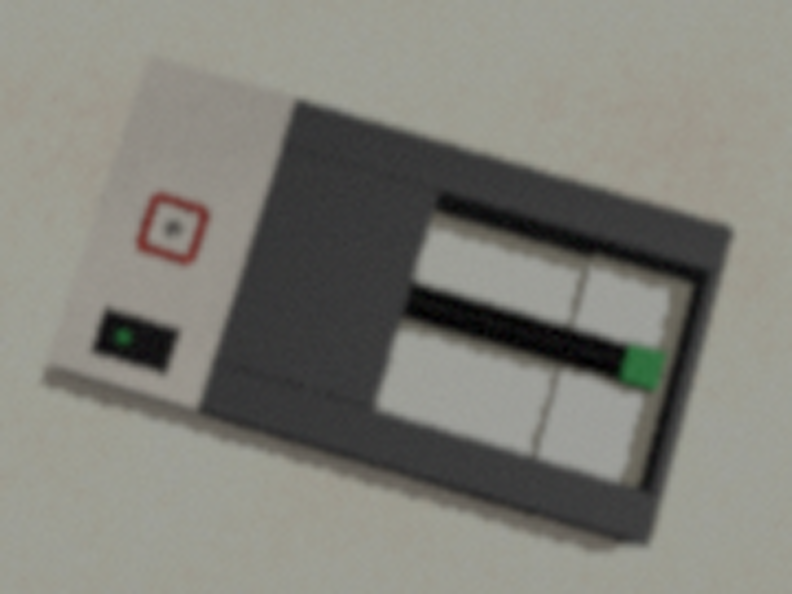

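The crop shows the socket hole at full-image (264,202). The window holds the roller, whose axis is about 1° off the feeder's, with the cap's end face near (375,234). I'll grasp the roller at its centre, over the recess.

```bash
cat >> h.py <<'E'
from scipy.spatial.transform import Rotation as Ro
def pose():
    s=bot.state(); q=s["tcp_rot"]; return s,np.array(s["tool_pos"]),Ro.from_quat([q[1],q[2],q[3],q[0]])
def to(*ps):
    s,p,R=pose(); 
    for x in ps: d=R.inv().apply(np.array(x)-p); print("->",x,"tool d/0.3:",np.round(d/.3,4)); p=np.array(x)
E
python3 - <<'E'
from h import *
np.set_printoptions(precision=4,suppress=True)
full=lambda x,y:((x+.5)/4.4-.5+225,(y+.5)/4.4-.5+150)
print("socket",tri(full(173,229),"top",(317.2,214.9),"side"),onz(full(173,229),"top",.083),onz((317.2,214.9),"side",.083))
C=[onz(full(*p),"top",.083) for p in[(155,60),(733,230),(646,545)]]
print("corners",C, "yaw", [np.degrees(np.arctan2(-(a-b)[0],(a-b)[1])) for a,b in[(C[0],C[1])]], np.linalg.norm(C[0]-C[1]),np.linalg.norm(C[1]-C[2]))
a=onz(full(411,302),"top",.046);b=onz(full(662,370),"top",.046);b2=onz(full(624,360),"top",.046)
print("roller",a,b,b2,np.degrees(np.arctan2(-(a-b)[0],(a-b)[1]))); u=(a-b)/np.linalg.norm(a-b); print("centre",b+.125*u)
to([.549,.3385,.13],[.549,.3385,.054])
E
```

```text
socket (array([0.5387, 0.0699, 0.0823]), np.float64(0.0017777990328373399)) [0.5395 0.0698 0.083 ] [0.5377 0.0712 0.083 ]
corners [array([0.6507, 0.0835, 0.083 ]), array([ 0.5376, -0.2882,  0.083 ]), array([ 0.3398, -0.2261,  0.083 ])] yaw [np.float64(-16.937148334767762)] 0.38846674227781663 0.20730113153604254
roller [ 0.4968 -0.0822  0.046 ] [ 0.4514 -0.2457  0.046 ] [ 0.4581 -0.221   0.046 ] -15.518149531459867
centre [ 0.4848 -0.1252  0.046 ]
-> [0.549, 0.3385, 0.13] tool d/0.3: [-1.2218 -0.0644  0.1579]
-> [0.549, 0.3385, 0.054] tool d/0.3: [ 0.     -0.      0.2533]
```

Request:
servo_tool(targets=[{"claw": 60, "xyz": [-0.05, -0.003, 0.01], "dr": [0, 0, 0]}, {"claw": 60, "xyz": [-0.1, -0.005, 0.01], "dr": [0, 0, 0]}, {"claw": 60, "xyz": [-0.11, -0.006, 0.014], "dr": [0, 0, 0]}, {"claw": 60, "xyz": [-0.11, -0.006, 0.014], "dr": [0, 0, 0]}, {"claw": 60, "xyz": [-0.11, -0.006, 0.014], "dr": [0, 0, 0]}, {"claw": 60, "xyz": [-0.11, -0.006, 0.014], "dr": [0, 0, 0]}, {"claw": 60, "xyz": [-0.11, -0.006, 0.014], "dr": [0, 0, 0]}, {"claw": 60, "xyz": [-0.11, -0.006, 0.014], "dr": [0, 0, 0]}, {"claw": 60, "xyz": [-0.11, -0.006, 0.014], "dr": [0, 0, 0]}, {"claw": 60, "xyz": [-0.11, -0.006, 0.014], "dr": [0, 0, 0]}, {"claw": 60, "xyz": [-0.11, -0.006, 0.014], "dr": [0, 0, 0]}, {"claw": 60, "xyz": [-0.08, -0.0024, 0.012], "dr": [0, 0, 0]}, {"claw": 60, "xyz": [0, 0, 0], "dr": [0, 0, 0]}, {"claw": 60, "xyz": [0, 0, 0], "dr": [0, 0, 0]}])

```text
time: 2.52
tool_pos: [0.549, 0.3379, 0.1292]
tcp_rot: [-0.0, 0.206, 0.978, -0.0]
ft_force: [-1.1, 0.4, 0.5]
gripper_width: 0.0599
finger_force: 0.0
```

Run:
```python
from h import *
print(bot.state()["tool_pos"],bot.state()["tcp_rot"]); to([.549,.3385,.054])
a=snap("side","side1")[200:380,190:450]; cv2.imwrite("pics/side1c.png",cv2.resize(a,None,fx=3,fy=3)[:,:,::-1])
```

```text
[0.54896562 0.33794333 0.12922314] [-4.38668691e-04  2.06289063e-01  9.78490943e-01 -3.23713228e-04]
-> [0.549, 0.3385, 0.054] tool d/0.3: [0.0005 0.0019 0.2507]
```

View pics/side1c.png

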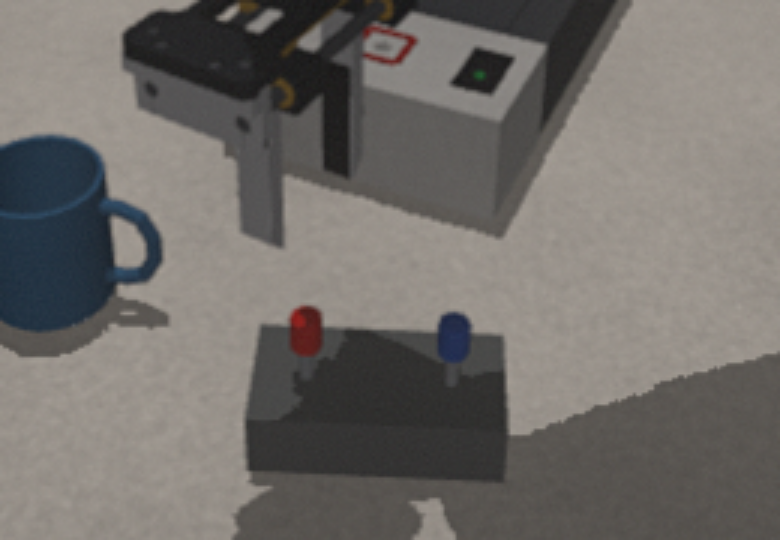

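The picture shows the two fingertips at crop (262,240) and (340,170), straddling the red pin at (306,330). I'm going down and closing.

Request:
servo_tool(targets=[{"claw": 60, "xyz": [0, 0.002, 0.05], "dr": [0, 0, 0]}, {"claw": 60, "xyz": [0, 0, 0.08], "dr": [0, 0, 0]}, {"claw": 60, "xyz": [0, 0, 0.08], "dr": [0, 0, 0]}, {"claw": 60, "xyz": [0, 0, 0.04], "dr": [0, 0, 0]}, {"claw": 60, "xyz": [0, 0, 0], "dr": [0, 0, 0]}, {"claw": 0, "xyz": [0, 0, 0], "dr": [0, 0, 0]}, {"claw": 0, "xyz": [0, 0, 0], "dr": [0, 0, 0]}, {"claw": 0, "xyz": [0, 0, 0], "dr": [0, 0, 0]}, {"claw": 0, "xyz": [0, 0, 0], "dr": [0, 0, 0]}, {"claw": 0, "xyz": [0, 0, 0], "dr": [0, 0, 0]}, {"claw": 0, "xyz": [0, 0, 0], "dr": [0, 0, 0]}, {"claw": 0, "xyz": [0, 0, 0], "dr": [0, 0, 0]}], grip_force=20)

```text
time: 3.57
tool_pos: [0.5488, 0.3393, 0.0552]
tcp_rot: [0.0, 0.205, 0.979, 0.0]
ft_force: [0.2, 0.8, -0.2]
gripper_width: 0.0171
finger_force: 0.0
```

Request:
servo_tool(targets=[{"claw": 0, "xyz": [0, 0, 0], "dr": [0, 0, 0]}, {"claw": 0, "xyz": [0, 0, 0], "dr": [0, 0, 0]}, {"claw": 0, "xyz": [0, 0, -0.03], "dr": [0, 0, 0]}, {"claw": 0, "xyz": [0, 0, -0.06], "dr": [0, 0, 0]}, {"claw": 0, "xyz": [0, 0, -0.1], "dr": [0, 0, 0]}, {"claw": 0, "xyz": [0, 0, -0.1], "dr": [0, 0, 0]}, {"claw": 0, "xyz": [0, 0, -0.06], "dr": [0, 0, 0]}, {"claw": 0, "xyz": [0, 0, -0.02], "dr": [0, 0, 0]}, {"claw": 0, "xyz": [0, 0, 0], "dr": [0, 0, 0]}])

```text
time: 4.32
tool_pos: [0.5492, 0.3395, 0.1678]
tcp_rot: [0.001, 0.205, 0.979, 0.001]
ft_force: [-0.6, 0.1, -0.1]
gripper_width: 0.0005
finger_force: 0.0
```

Run:
```python
from h import *
print(bot.state()); to([.539,.07,.165])
```

```text
{'time': 4.3167, 'joint_pos': array([ 4.96994750e-01,  5.21821414e-01,  1.23384025e+00,  2.58667209e-05,
        1.38306334e+00, -6.60018029e-01]), 'qd': array([ 0.00086691,  0.03831334,  0.04836273,  0.00136883, -0.032076  ,
       -0.00066826]), 'joint_efforts': array([ 6.99045748e-03, -6.77957368e+01, -3.73754418e+01,  4.91044472e-02,
        5.33948634e-01, -1.40708198e-04]), 'tool_pos': array([0.54921504, 0.33954387, 0.16775066]), 'tcp_rot': array([1.08482317e-03, 2.05421090e-01, 9.78672632e-01, 9.37636973e-04]), 'ft_force': array([-0.5907692 ,  0.05442064, -0.08156253]), 'wrist_torque': array([ 0.01529179, -0.04087496,  0.00592661]), 'finger_force': 0.0, 'gripper_width': 0.0005242730119436058}
-> [0.539, 0.07, 0.165] tool d/0.3: [-0.3301 -0.8364  0.0078]
```

Run:
```python
from h import *
np.set_printoptions(precision=4,suppress=True)
a=snap("side","side2"); t=snap("top","top2")
for n in("pin_head","pin_tip","spare_head"):
  for c in("top","side"): print(n,c,[(round(d["p"],2),toworld(d["at"],c)) for d in mark_of(n,c)[:2]])
A=cv2.resize(a[190:390,200:400],(600,600)); cv2.imwrite("pics/side2c.png",A[:,:,::-1])
```

```text
pin_head top []
pin_head side [(0.7, array([0.5485, 0.3371, 0.0691])), (0.49, array([0.7216, 0.2508, 0.0424]))]
pin_tip top [(0.69, array([ 0.4892, -0.1256,  0.0304])), (0.43, array([0.5519, 0.34  , 0.0166]))]
pin_tip side [(0.48, array([0.5496, 0.3388, 0.0139]))]
spare_head top [(0.48, array([0.4702, 0.3325, 0.0691]))]
spare_head side [(0.76, array([0.4689, 0.3325, 0.072 ]))]
```

View pics/side2c.png

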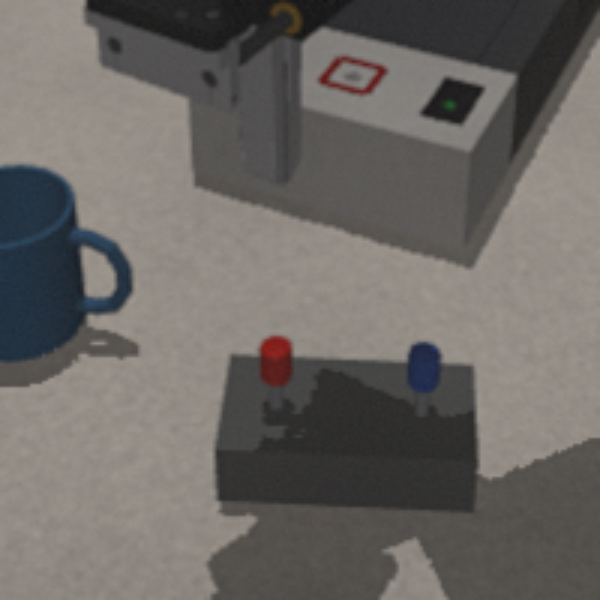

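The picture shows the pin still in its hole at crop (276,360) and the shut fingertips at about (272,183). The grasp missed, so I check where the TCP projects.

Run:
```python
from h import *
s,p,R=pose(); print(p)
for c in("side","top"):
  for d in(0,-.019,-.05,-.08): print(c,d,proj(p+R.apply([0,0,d]),c), (proj(p+R.apply([0,0,d]),c)-[200,190])*3)
print(proj([.549,.3385,.071],"side"),proj([.549,.3385,.071],"top"))
T=cv2.imread("pics/top2.png")[150:270,110:270]; T=cv2.resize(T,None,fx=5,fy=5,interpolation=cv2.INTER_CUBIC)
cv2.imwrite("pics/top2c.png",T)
```

```text
[0.54852291 0.33914689 0.16513393]
side 0 [290.33526195 264.74688438] [271.00578585 224.24065315]
side -0.019 [290.16345116 254.84213008] [270.49035349 194.52639024]
side -0.05 [289.8707497 238.0799676] [269.61224911 144.23990281]
side -0.08 [289.57176957 221.10100441] [268.71530872  93.30301324]
top 0 [156.45726902 193.27481323] [-130.62819294    9.82443968]
top -0.019 [153.60963056 191.85751703] [-139.17110831    5.57255108]
top -0.05 [148.73138868 189.42928136] [-153.80583396   -1.71215591]
top -0.08 [143.71397393 186.93138825] [-168.8580782    -9.20583525]
[290.81919355 309.81472629] [169.39330622 199.39831479]
```

View pics/top2c.png

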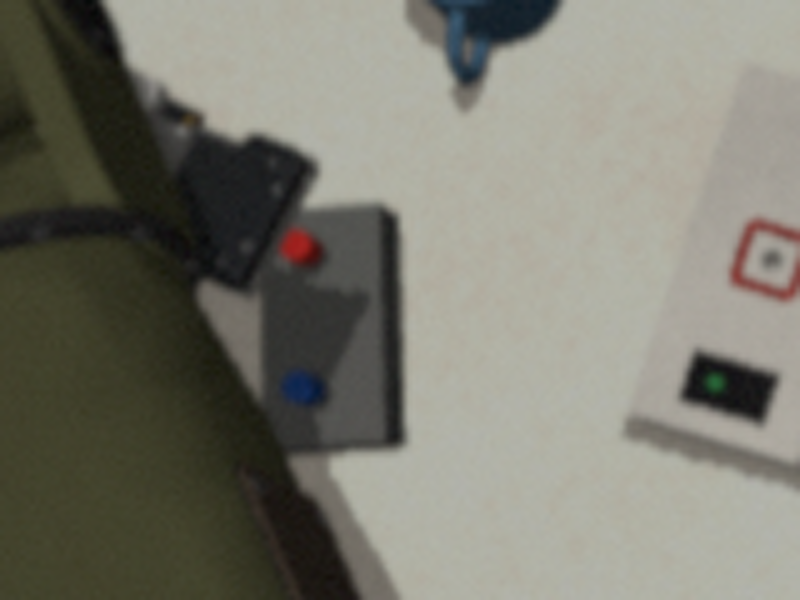

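The shut fingertips appear about 14 px above the projected TCP in the side view. That means the real tip is about 26 mm higher, or it is shifted in −y. The initial pictures should tell which.

Run:
```python
from h import *
p=np.array([.221,.5033,.1768]); a=Ro.from_quat([.2054,.9787,0,0])
out=[]
for n,box,f in(("top0",(0,270,130,390),3),("side0",(510,180,640,400),2.7)):
    c=n[:-1]; im=cv2.imread(f"pics/{n}.png"); x0,y0,x1,y1=box
    g=cv2.convertScaleAbs(cv2.resize(im[y0:y1,x0:x1],None,fx=f,fy=f,interpolation=cv2.INTER_CUBIC),alpha=1.8)
    for d,col in((0,(0,0,255)),(-.03,(0,255,255))):
        for yy in(-.047,0,.047):
            u=(proj(p+a.apply([0,yy,d]),c)-[x0,y0]+.5)*f; print(c,d,yy,u); cv2.circle(g,tuple(int(v) for v in u),3,col,1)
    out.append(g)
H=max(o.shape[0] for o in out); out=[cv2.copyMakeBorder(o,0,H-o.shape[0],0,0,cv2.BORDER_CONSTANT) for o in out]
m=np.hstack(out); print(m.shape); cv2.imwrite("pics/m0.png",m)
```

```text
top 0 -0.047 [286.54512213 192.18273693]
top 0 0 [235.20159939 167.99874612]
top 0 0.047 [184.23250361 143.94922121]
top -0.03 -0.047 [266.03974201 198.25834307]
top -0.03 0 [213.15427896 173.28232776]
top -0.03 0.047 [160.67005806 148.45020769]
side 0 -0.047 [129.77957216 453.52182179]
side 0 0 [116.80148864 530.3786785 ]
side 0 0.047 [102.10704708 618.63232378]
side -0.03 -0.047 [149.12530531 405.52664246]
side -0.03 0 [137.00786123 481.24780834]
side -0.03 0.047 [123.25000924 568.50769451]
(594, 741, 3)
```

View pics/m0.png

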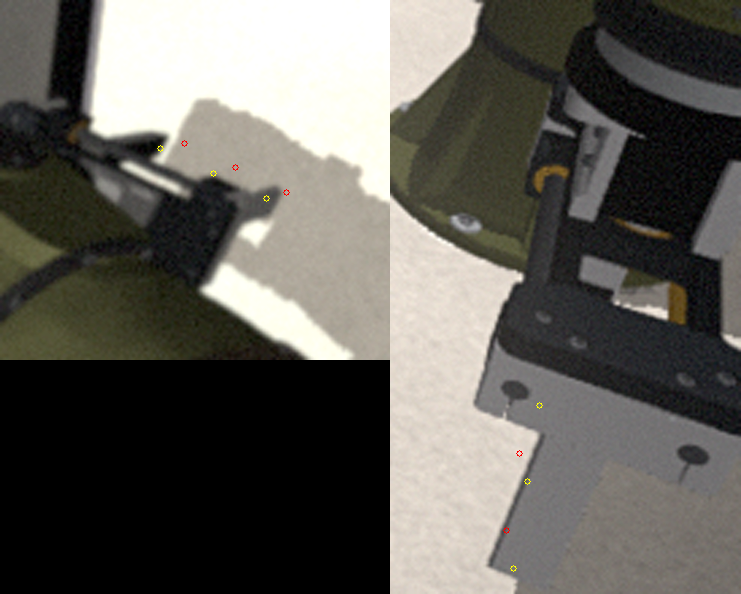

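In the first pictures the near finger's tip (montage 505,572) lies near the point 30 mm behind the reported TCP. The top view (278,195) agrees with a tip about 15–25 mm short. So the tip sits higher than reported, consistent with the miss. I'll probe down carefully, to a height that is safe either way.

Request:
servo_tool(targets=[{"claw": 60, "xyz": [0, 0, 0], "dr": [0, 0, 0]}, {"claw": 60, "xyz": [0, 0, 0], "dr": [0, 0, 0]}, {"claw": 60, "xyz": [0, 0, 0], "dr": [0, 0, 0]}, {"claw": 60, "xyz": [0, 0, 0], "dr": [0, 0, 0]}, {"claw": 60, "xyz": [0, 0, 0], "dr": [0, 0, 0]}, {"claw": 60, "xyz": [0, 0, 0], "dr": [0, 0, 0]}, {"claw": 60, "xyz": [0, 0, 0], "dr": [0, 0, 0]}, {"claw": 60, "xyz": [0, 0, 0.1], "dr": [0, 0, 0]}, {"claw": 60, "xyz": [0, 0, 0.1], "dr": [0, 0, 0]}, {"claw": 60, "xyz": [0, 0, 0.1], "dr": [0, 0, 0]}, {"claw": 60, "xyz": [0, 0, 0.07], "dr": [0, 0, 0]}, {"claw": 60, "xyz": [0, 0, 0.03], "dr": [0, 0, 0]}, {"claw": 60, "xyz": [0, 0, 0.01], "dr": [0, 0, 0]}, {"claw": 60, "xyz": [0, 0, 0.01], "dr": [0, 0, 0]}, {"claw": 60, "xyz": [0, 0, 0.01], "dr": [0, 0, 0]}, {"claw": 60, "xyz": [0, 0, 0], "dr": [0, 0, 0]}])

```text
time: 6.05
tool_pos: [0.5491, 0.3395, 0.0377]
tcp_rot: [0.0, 0.205, 0.979, 0.0]
ft_force: [-0.7, -0.2, 0.0]
gripper_width: 0.06
finger_force: 0.0
```

Run:
```python
from h import *
print(bot.grip_depth, bot.state()["tool_pos"],bot.state()["ft_force"]); s=snap("side","side3");p=bot.state()["tool_pos"]
print(proj(p,"side"))
g=cv2.resize(s[230:350,230:390],None,fx=5,fy=5); cv2.imwrite("pics/side3c.png",g[:,:,::-1])
```

```text
0.0188 [0.54910987 0.3394813  0.03774436] [-0.73609991 -0.2193734   0.03268865]
[290.8839983  324.90119539]
```

View pics/side3c.png

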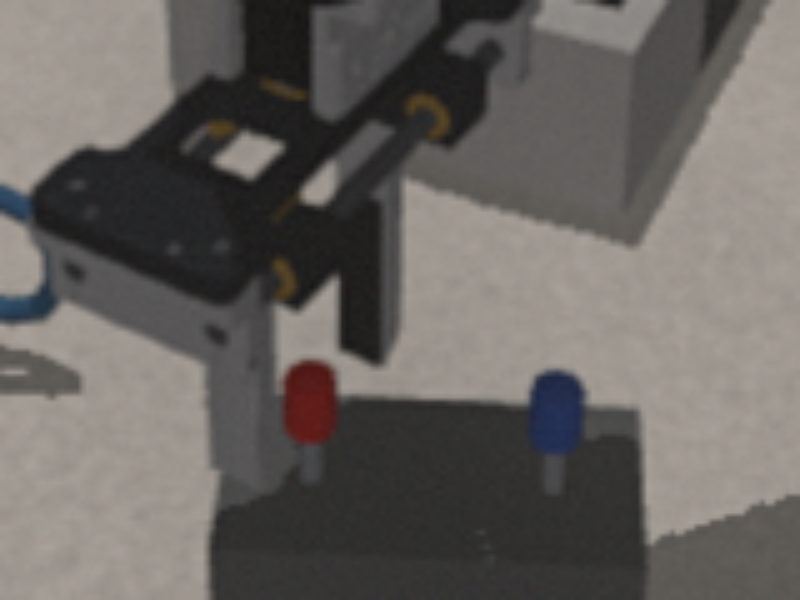

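Fingertip centres are at about (291,314) in the full picture, i.e. true height ≈ 0.064 against 0.038 reported, so the offset is ≈ 26 mm. There was also no contact below stand height. I'll go 10 mm lower and close.

Request:
servo_tool(targets=[{"claw": 60, "xyz": [0, 0, 0.012], "dr": [0, 0, 0]}, {"claw": 60, "xyz": [0, 0, 0.012], "dr": [0, 0, 0]}, {"claw": 60, "xyz": [0, 0, 0.01], "dr": [0, 0, 0]}, {"claw": 0, "xyz": [0, 0, 0], "dr": [0, 0, 0]}, {"claw": 0, "xyz": [0, 0, 0], "dr": [0, 0, 0]}, {"claw": 0, "xyz": [0, 0, 0], "dr": [0, 0, 0]}, {"claw": 0, "xyz": [0, 0, 0], "dr": [0, 0, 0]}, {"claw": 0, "xyz": [0, 0, 0], "dr": [0, 0, 0]}, {"claw": 0, "xyz": [0, 0, 0], "dr": [0, 0, 0]}, {"claw": 0, "xyz": [0, 0, 0], "dr": [0, 0, 0]}, {"claw": 0, "xyz": [0, 0, 0], "dr": [0, 0, 0]}, {"claw": 0, "xyz": [0, 0, 0], "dr": [0, 0, 0]}, {"claw": 0, "xyz": [0, 0, 0], "dr": [0, 0, 0]}], grip_force=25)

```text
time: 7.18
tool_pos: [0.5488, 0.3393, 0.0268]
tcp_rot: [0.0, 0.205, 0.979, 0.0]
ft_force: [-0.1, 0.5, 0.7]
gripper_width: 0.0173
finger_force: 25.0
```

Request:
servo_tool(targets=[{"claw": 0, "xyz": [0, 0, -0.03], "dr": [0, 0, 0]}, {"claw": 0, "xyz": [0, 0, -0.07], "dr": [0, 0, 0]}, {"claw": 0, "xyz": [0, 0, -0.1], "dr": [0, 0, 0]}, {"claw": 0, "xyz": [0, 0, -0.1], "dr": [0, 0, 0]}, {"claw": 0, "xyz": [0, 0, -0.06], "dr": [0, 0, 0]}, {"claw": 0, "xyz": [-0.0285, -0.0735, 0], "dr": [0, 0, 0]}, {"claw": 0, "xyz": [-0.04, -0.1, 0], "dr": [0, 0, 0]}, {"claw": 0, "xyz": [-0.04, -0.1, 0], "dr": [0, 0, 0]}, {"claw": 0, "xyz": [-0.04, -0.1, 0], "dr": [0, 0, 0]}, {"claw": 0, "xyz": [-0.04, -0.1, 0], "dr": [0, 0, 0]}, {"claw": 0, "xyz": [-0.04, -0.1, 0], "dr": [0, 0, 0]}, {"claw": 0, "xyz": [-0.04, -0.1, 0], "dr": [0, 0, 0]}, {"claw": 0, "xyz": [-0.035, -0.09, 0], "dr": [0, 0, 0]}, {"claw": 0, "xyz": [-0.025, -0.07, 0], "dr": [0, 0, 0]}, {"claw": 0, "xyz": [0, 0, 0], "dr": [0, 0, 0]}, {"claw": 0, "xyz": [0, 0, 0], "dr": [0, 0, 0]}, {"claw": 0, "xyz": [0, 0, 0], "dr": [0, 0, 0]}, {"claw": 0, "xyz": [0, 0, 0], "dr": [0, 0, 0]}])

```text
time: 8.68
tool_pos: [0.5385, 0.0716, 0.135]
tcp_rot: [0.0, 0.205, 0.979, 0.0]
ft_force: [-0.1, 0.2, 0.3]
gripper_width: 0.0174
finger_force: 25.0
```

Run:
```python
from h import *
np.set_printoptions(precision=4,suppress=True)
p=bot.state()["tool_pos"];print(p,bot.state()["gripper_width"]); s=snap("side","side4");t=snap("top","top4")
for n in("pin_head","pin_tip","socket"):
  for c in("top","side"): print(n,c,[(round(d["p"],2),toworld(d["at"],c),proj(toworld(d["at"],c),c)) for d in mark_of(n,c)[:2]])
print("socket px",proj([.5387,.0699,.083],"side"),proj([.5387,.0699,.083],"top"), "tip px", proj([.5387,.0699,.126],"side"))
A=cv2.resize(s[150:250,270:370],None,fx=5,fy=5,interpolation=cv2.INTER_CUBIC)
B=cv2.resize(t[150:250,220:280],None,fx=5,fy=5,interpolation=cv2.INTER_CUBIC)
cv2.imwrite("pics/m4.png",np.hstack([A,B])[:,:,::-1])
```

```text
[0.5385 0.0716 0.135 ] 0.017388893028665527
pin_head top []
pin_head side [(0.46, array([ 0.4871, -0.1226,  0.0385]), array([345.9992, 189.4294])), (0.45, array([0.5402, 0.0707, 0.1776]), array([316.83  , 175.1769]))]
pin_tip top []
pin_tip side [(0.4, array([0.5369, 0.0728, 0.1216]), array([317.8347, 199.7012]))]
socket top []
socket side []
socket px [316.812  214.5191] [263.9019 201.9446] tip px [317.1583 197.0853]
```

View pics/m4.png

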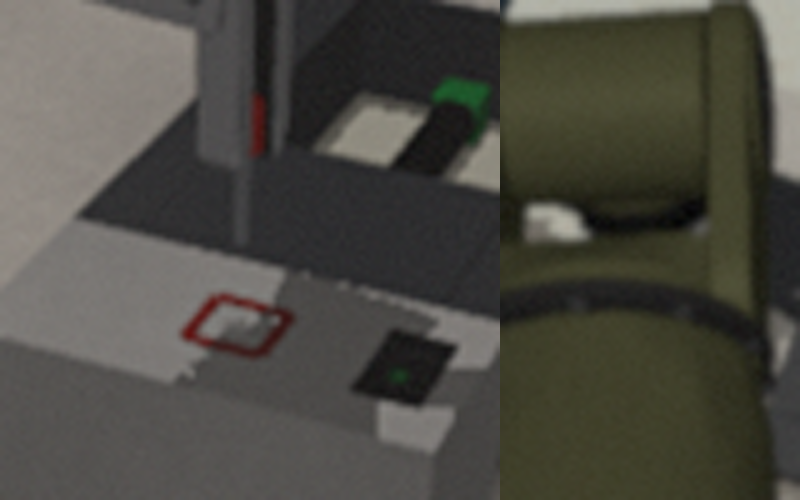

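The side picture shows the pin's tip at (318,198), right above the frame's centre at (317.5,215). A half-millimetre trim, then lower to just inside the mouth.

Request:
servo_tool(targets=[{"claw": 0, "xyz": [-0.002, -0.001, 0.03], "dr": [0, 0, 0]}, {"claw": 0, "xyz": [0, 0, 0.04], "dr": [0, 0, 0]}, {"claw": 0, "xyz": [0, 0, 0.04], "dr": [0, 0, 0]}, {"claw": 0, "xyz": [0, 0, 0.017], "dr": [0, 0, 0]}, {"claw": 0, "xyz": [0, 0, 0.005], "dr": [0, 0, 0]}, {"claw": 0, "xyz": [0, 0, 0.005], "dr": [0, 0, 0]}, {"claw": 0, "xyz": [0, 0, 0.005], "dr": [0, 0, 0]}, {"claw": 0, "xyz": [0, 0, 0.005], "dr": [0, 0, 0]}, {"claw": 0, "xyz": [0, 0, 0.005], "dr": [0, 0, 0]}, {"claw": 0, "xyz": [0, 0, 0], "dr": [0, 0, 0]}])

```text
time: 9.92
tool_pos: [0.5389, 0.0704, 0.0892]
tcp_rot: [0.0, 0.205, 0.979, 0.0]
ft_force: [0.8, 1.3, 0.4]
gripper_width: 0.0177
finger_force: 25.0
```

Request:
servo_tool(targets=[{"claw": 0, "xyz": [0, 0, 0.01], "dr": [0, 0, 0]}, {"claw": 0, "xyz": [0, 0, 0.01], "dr": [0, 0, 0]}, {"claw": 0, "xyz": [0, 0, 0.01], "dr": [0, 0, 0]}, {"claw": 0, "xyz": [0, 0, 0.01], "dr": [0, 0, 0]}, {"claw": 0, "xyz": [0, 0, 0.01], "dr": [0, 0, 0]}, {"claw": 0, "xyz": [0, 0, 0.01], "dr": [0, 0, 0]}, {"claw": 0, "xyz": [0, 0, 0.005], "dr": [0, 0, 0]}, {"claw": 0, "xyz": [0, 0, 0.005], "dr": [0, 0, 0]}, {"claw": 0, "xyz": [0, 0, 0.005], "dr": [0, 0, 0]}, {"claw": 0, "xyz": [0, 0, 0], "dr": [0, 0, 0]}])

```text
time: 10.75
tool_pos: [0.5388, 0.0703, 0.0664]
tcp_rot: [-0.0, 0.205, 0.979, 0.0]
ft_force: [0.9, 5.0, 0.5]
gripper_width: 0.0173
finger_force: 25.0
```

Request:
servo_tool(targets=[{"claw": 0, "xyz": [0.001, 0.002, 0], "dr": [0, 0, 0]}, {"claw": 0, "xyz": [0, 0, 0.004], "dr": [0, 0, 0]}, {"claw": 0, "xyz": [0, 0, 0.004], "dr": [0, 0, 0]}, {"claw": 0, "xyz": [0, 0, 0.003], "dr": [0, 0, 0]}, {"claw": 0, "xyz": [0, 0, 0], "dr": [0, 0, 0]}])

```text
time: 11.17
tool_pos: [0.5394, 0.0706, 0.0643]
tcp_rot: [0.001, 0.205, 0.979, -0.0]
ft_force: [-1.9, 0.7, 11.5]
gripper_width: 0.0172
finger_force: 25.0
```

Request:
servo_tool(targets=[{"claw": 60, "xyz": [0, 0, 0], "dr": [0, 0, 0]}, {"claw": 60, "xyz": [0, 0, 0], "dr": [0, 0, 0]}, {"claw": 60, "xyz": [0, 0, 0], "dr": [0, 0, 0]}, {"claw": 60, "xyz": [0, 0, 0], "dr": [0, 0, 0]}, {"claw": 60, "xyz": [0, 0, 0], "dr": [0, 0, 0]}, {"claw": 60, "xyz": [0, 0, 0], "dr": [0, 0, 0]}, {"claw": 60, "xyz": [0, 0, -0.04], "dr": [0, 0, 0]}, {"claw": 60, "xyz": [0, 0, -0.1], "dr": [0, 0, 0]}, {"claw": 60, "xyz": [0, 0, -0.1], "dr": [0, 0, 0]}, {"claw": 60, "xyz": [0, 0, -0.1], "dr": [0, 0, 0.2]}, {"claw": 60, "xyz": [0, 0, -0.06], "dr": [0, 0, 0.7]}, {"claw": 60, "xyz": [0, 0, 0], "dr": [0, 0, 1]}, {"claw": 60, "xyz": [0, 0, 0], "dr": [0, 0, 1]}, {"claw": 60, "xyz": [0, 0, 0], "dr": [0, 0, 1]}, {"claw": 60, "xyz": [0, 0, 0], "dr": [0, 0, 1]}, {"claw": 60, "xyz": [0, 0, 0], "dr": [0, 0, 1]}, {"claw": 60, "xyz": [0, 0, 0], "dr": [0, 0, 1]}, {"claw": 60, "xyz": [0, 0, 0], "dr": [0, 0, 1]}, {"claw": 60, "xyz": [0, 0, 0], "dr": [0, 0, 1]}, {"claw": 60, "xyz": [0, 0, 0], "dr": [0, 0, 1]}])

```text
time: 12.83
tool_pos: [0.5388, 0.0708, 0.1843]
tcp_rot: [0.0, 0.648, 0.762, 0.0]
ft_force: [-1.1, -0.2, -1.0]
gripper_width: 0.0602
finger_force: 0.0
```

Request:
servo_tool(targets=[{"claw": 60, "xyz": [0, 0, 0], "dr": [0, 0, 1]}, {"claw": 60, "xyz": [0, 0, 0], "dr": [0, 0, 1]}, {"claw": 60, "xyz": [0, 0, 0], "dr": [0, 0, 1]}, {"claw": 60, "xyz": [0, 0, 0], "dr": [0, 0, 1]}, {"claw": 60, "xyz": [0, 0, 0], "dr": [0, 0, 0.38]}, {"claw": 60, "xyz": [0, 0, 0], "dr": [0, 0, 0]}])

```text
time: 13.33
tool_pos: [0.5388, 0.0709, 0.1843]
tcp_rot: [0.0, 0.797, 0.604, 0.0]
ft_force: [0.5, 0.5, -0.0]
gripper_width: 0.06
finger_force: 0.0
```

Run:
```python
from h import *
np.set_printoptions(precision=4,suppress=True)
s,p,R=pose(); print(p,R.as_matrix(),s["joint_pos"])
a=snap("side","side5").astype(int)[170:225,300:335]
r,g,b=a[...,0],a[...,1],a[...,2]; y,x=np.nonzero((r>1.5*g+20)&(r>1.5*b+20)); print(len(x), np.bincount(y+170)[170:])
for n in("pin_head","pin_tip","roller_center","roller_near_end"): print(n,[(round(d["p"],2),toworld(d["at"],"side")) for d in mark_of(n,"side")[:2]])
print("expect head px",proj([.539,.0705,.109],"side"),proj([.539,.0705,.120],"side"))
for z in (.2,): to([.4848,-.1252,.125])
```

```text
[0.5388 0.0709 0.1843] [[ 0.2695  0.963   0.0007]
 [ 0.963  -0.2695  0.    ]
 [ 0.0002  0.0006 -1.    ]] [ 0.0634  0.2795  1.5309 -0.      1.3305  0.3363]
126 [0 0 0 0 0 0 0 0 0 0 0 0 0 0 0 0 0 0 0 0 0 0 0 0 0 0 0 0 5 8 8 8 7 7 7 6 6
 7 7 7 4 5 4 4 4 3 4 2 2 5 6]
pin_head [(0.58, array([0.5373, 0.0703, 0.1073])), (0.16, array([0.4675, 0.3355, 0.0706]))]
pin_tip [(0.63, array([0.5395, 0.073 , 0.0543]))]
roller_center [(0.69, array([ 0.4837, -0.1254,  0.0324]))]
roller_near_end [(0.56, array([ 0.447 , -0.2461,  0.0407]))]
expect head px [316.8426 204.2125] [316.9311 199.7041]
-> [0.4848, -0.1252, 0.125] tool d/0.3: [-0.6779  0.0006  0.1953]
```

The pin sits in the socket (network: head z 0.107, tip 0.054; expected 0.109 and 0.053). Before reaching into the window I check how long the fingers really are below the gripper body.

Run:
```python
from h import *
np.set_printoptions(precision=0,suppress=True)
a=Ro.from_quat([.2054,.9787,0,0])
for nm,p,h,o,f in(("m0",[.221,.5033,.1768],.0595,(510,180),2.7),("side3",[.5491,.3395,.0377],.0425,(230,230),5)):
  for x in(-.0375,-.008,.008):
    print(nm,x,[(int(d*1000),((proj(np.array(p)+a.apply([x,h,d]),"side")-o+.5)*f+([390,0] if nm=="m0" else [0,0])).round()) for d in(0,-.026,-.07,-.097,-.123)])
```

```text
m0 -0.0375 [(0, array([384., 597.])), (-26, array([399., 554.])), (-70, array([427., 476.])), (-97, array([445., 424.])), (-123, array([464., 371.]))]
m0 -0.008 [(0, array([465., 634.])), (-26, array([483., 591.])), (-70, array([515., 511.])), (-97, array([537., 459.])), (-123, array([559., 405.]))]
m0 0.008 [(0, array([511., 655.])), (-26, array([530., 611.])), (-70, array([566., 532.])), (-97, array([589., 479.])), (-123, array([614., 425.]))]
side3 -0.0375 [(0, array([138., 517.])), (-26, array([134., 459.])), (-70, array([127., 356.])), (-97, array([123., 290.])), (-123, array([118., 224.]))]
side3 -0.008 [(0, array([213., 554.])), (-26, array([210., 496.])), (-70, array([205., 392.])), (-97, array([202., 326.])), (-123, array([199., 259.]))]
side3 0.008 [(0, array([254., 574.])), (-26, array([252., 516.])), (-70, array([249., 412.])), (-97, array([247., 345.])), (-123, array([244., 278.]))]
```

Request:
servo_tool(targets=[{"claw": 60, "xyz": [-0.06, 0, 0], "dr": [0, 0, 0]}, {"claw": 60, "xyz": [-0.1, 0, 0], "dr": [0, 0, 0]}, {"claw": 60, "xyz": [-0.11, 0, 0], "dr": [0, 0, 0]}, {"claw": 60, "xyz": [-0.11, 0, 0], "dr": [0, 0, 0]}, {"claw": 60, "xyz": [-0.11, 0, 0], "dr": [0, 0, 0]}, {"claw": 60, "xyz": [-0.1, 0, 0.03], "dr": [0, 0, 0]}, {"claw": 60, "xyz": [-0.07, 0, 0.08], "dr": [0, 0, 0]}, {"claw": 60, "xyz": [-0.018, 0, 0.08], "dr": [0, 0, 0]}, {"claw": 60, "xyz": [0, 0, 0.03], "dr": [0, 0, 0]}, {"claw": 60, "xyz": [0, 0, 0], "dr": [0, 0, 0]}, {"claw": 60, "xyz": [0, 0, 0], "dr": [0, 0, 0]}])

```text
time: 14.5
tool_pos: [0.4848, -0.1246, 0.118]
tcp_rot: [-0.0, 0.796, 0.605, 0.0]
ft_force: [0.6, 0.5, 1.2]
gripper_width: 0.0601
finger_force: 0.0
```

Run:
```python
from h import *
np.set_printoptions(precision=4,suppress=True)
s,p,R=pose(); print(p,R.as_matrix()[:,0])
im=snap("side","side6"); t=snap("top","top6"); print("tcp px",proj(p,"side"))
A=cv2.resize(im[80:230,280:400],None,fx=4,fy=4,interpolation=cv2.INTER_CUBIC); B=cv2.resize(t[160:310,300:378],None,fx=4,fy=4,interpolation=cv2.INTER_CUBIC)
cv2.imwrite("pics/m6.png",np.hstack([A,B])[:,:,::-1])
to([.4848,-.1252,0.0])
```

```text
[ 0.4848 -0.1246  0.118 ] [0.2668 0.9637 0.0001]
tcp px [348.6323 160.71  ]
-> [0.4848, -0.1252, 0.0] tool d/0.3: [-0.0021 -0.0017  0.3957]
```

View pics/m6.png

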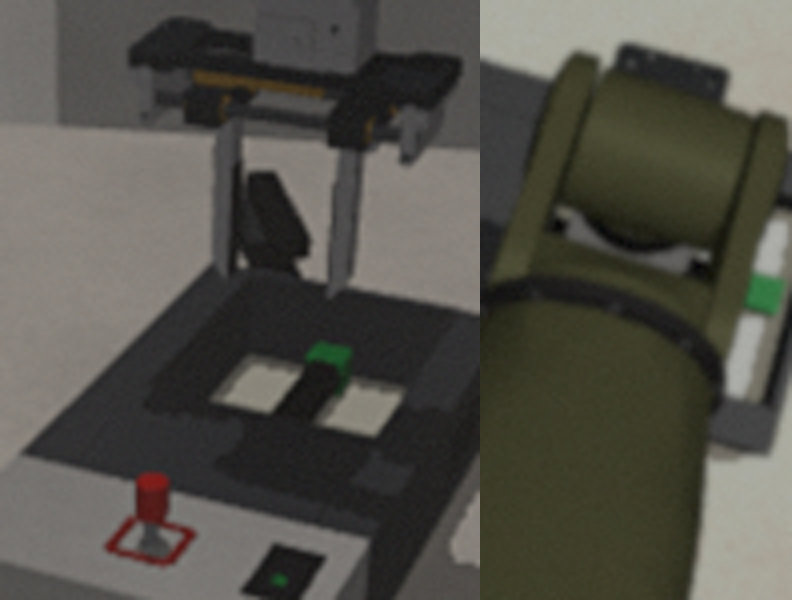

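The view shows the tips at (336,149) and (364,154), midpoint (350,151). They are 9.5 px above the projected TCP, so again the reported z is about 26 mm low. Fingers below the carriage measure about 100 mm, as nominal. The pin sits in its frame at (318,206). I descend to reported z ≈ −0.010, which is true tip ≈ 0.016.

Request:
servo_tool(targets=[{"claw": 60, "xyz": [0, 0, 0.06], "dr": [0, 0, 0]}, {"claw": 60, "xyz": [0, 0, 0.09], "dr": [0, 0, 0]}, {"claw": 60, "xyz": [0, 0, 0.09], "dr": [0, 0, 0]}, {"claw": 60, "xyz": [0, 0, 0.07], "dr": [0, 0, 0]}, {"claw": 60, "xyz": [0, 0, 0.04], "dr": [0, 0, 0]}, {"claw": 60, "xyz": [0, 0, 0.015], "dr": [0, 0, 0]}, {"claw": 60, "xyz": [0, 0, 0.01], "dr": [0, 0, 0]}, {"claw": 60, "xyz": [0, 0, 0.01], "dr": [0, 0, 0]}, {"claw": 60, "xyz": [0, 0, 0], "dr": [0, 0, 0]}, {"claw": 60, "xyz": [0, 0, 0], "dr": [0, 0, 0]}])

```text
time: 15.43
tool_pos: [0.4849, -0.1252, 0.0027]
tcp_rot: [0.001, 0.796, 0.605, 0.0]
ft_force: [-0.5, -0.9, -0.9]
gripper_width: 0.0599
finger_force: 0.0
```

Request:
servo_tool(targets=[{"claw": 60, "xyz": [0, 0, 0.01], "dr": [0, 0, 0]}, {"claw": 60, "xyz": [0, 0, 0.01], "dr": [0, 0, 0]}, {"claw": 60, "xyz": [0, 0, 0.01], "dr": [0, 0, 0]}, {"claw": 60, "xyz": [0, 0, 0.01], "dr": [0, 0, 0]}, {"claw": 60, "xyz": [0, 0, 0], "dr": [0, 0, 0]}, {"claw": 0, "xyz": [0, 0, 0], "dr": [0, 0, 0]}, {"claw": 0, "xyz": [0, 0, 0], "dr": [0, 0, 0]}, {"claw": 0, "xyz": [0, 0, 0], "dr": [0, 0, 0]}, {"claw": 0, "xyz": [0, 0, 0], "dr": [0, 0, 0]}, {"claw": 0, "xyz": [0, 0, 0], "dr": [0, 0, 0]}, {"claw": 0, "xyz": [0, 0, 0], "dr": [0, 0, 0]}, {"claw": 0, "xyz": [0, 0, 0], "dr": [0, 0, 0]}, {"claw": 0, "xyz": [0, 0, 0], "dr": [0, 0, 0]}], grip_force=50)

```text
time: 16.52
tool_pos: [0.4845, -0.1252, -0.01]
tcp_rot: [0.0, 0.796, 0.605, 0.0]
ft_force: [0.4, -1.6, 0.9]
gripper_width: 0.025
finger_force: 50.0
```

Request:
servo_tool(targets=[{"claw": 0, "xyz": [0, 0, -0.005], "dr": [0, -0.1, 0]}, {"claw": 0, "xyz": [-0.0047, 0, -0.017], "dr": [0, -0.3, 0]}, {"claw": 0, "xyz": [-0.0053, 0, -0.017], "dr": [0, -0.4, 0]}, {"claw": 0, "xyz": [-0.006, 0, -0.0167], "dr": [0, -0.4, 0]}, {"claw": 0, "xyz": [-0.0067, 0, -0.0165], "dr": [0, -0.4, 0]}, {"claw": 0, "xyz": [-0.0073, 0, -0.016], "dr": [0, -0.4, 0]}, {"claw": 0, "xyz": [-0.008, 0, -0.0157], "dr": [0, -0.4, 0]}, {"claw": 0, "xyz": [-0.0087, 0, -0.0153], "dr": [0, -0.4, 0]}, {"claw": 0, "xyz": [0, 0, 0], "dr": [0, 0, 0]}, {"claw": 0, "xyz": [0, 0, 0], "dr": [0, 0, 0]}])

```text
time: 17.35
tool_pos: [0.4817, -0.1341, 0.0269]
tcp_rot: [0.084, 0.788, 0.6, -0.111]
ft_force: [0.1, 1.0, -3.6]
gripper_width: 0.0244
finger_force: 49.9
```

Run:
```python
from h import *
np.set_printoptions(precision=4,suppress=True)
s,p,R=pose(); print(p,s["ft_force"],s["gripper_width"],np.degrees(np.arcsin(R.as_matrix()[2,0])))
im=snap("side","side7"); snap("top","top7")
for c in("top","side"):
 for n in("roller_near_end","roller_center"): print(n,c,[(round(d["p"],2),toworld(d["at"],c)) for d in mark_of(n,c)[:2]])
def g(a,x0,y0,x1,y1):
    a=a.astype(int)[y0:y1,x0:x1]; y,x=np.nonzero((a[...,1]>1.5*a[...,0]+20)&(a[...,1]>1.3*a[...,2])); return (x.mean()+x0,y.mean()+y0,len(x)) if len(x) else None
t=cv2.imread("pics/top7.png")[:,:,::-1]
a=g(im,330,120,400,200);b=g(t,340,200,420,270); print(a,b, tri(b[:2],"top",a[:2],"side") if a and b else 0)
```

```text
[ 0.4817 -0.1341  0.0269] [ 0.1349  1.0146 -3.5713] 0.02441834578731074 -15.992490221094705
roller_near_end top [(0.74, array([0.5383, 0.0687, 0.1099])), (0.59, array([ 0.4573, -0.2383,  0.1025]))]
roller_center top [(0.55, array([ 0.4837, -0.1231,  0.0666]))]
roller_near_end side [(0.56, array([ 0.4499, -0.2364,  0.1083]))]
roller_center side []
None (np.float64(370.5526315789474), np.float64(230.31578947368422), 76) 0
```

Request:
servo_tool(targets=[{"claw": 0, "xyz": [-0.02, 0, 0], "dr": [0, 0, 0]}, {"claw": 0, "xyz": [-0.04, 0, 0], "dr": [0, 0, 0]}, {"claw": 0, "xyz": [-0.04, 0, 0], "dr": [0, 0, 0]}, {"claw": 0, "xyz": [-0.04, 0, 0], "dr": [0, 0, 0]}, {"claw": 0, "xyz": [-0.04, 0, 0], "dr": [0, 0, 0]}, {"claw": 0, "xyz": [-0.04, 0, 0], "dr": [0, 0, 0]}, {"claw": 0, "xyz": [-0.04, 0, 0], "dr": [0, 0, 0]}, {"claw": 0, "xyz": [-0.03, 0, 0], "dr": [0, 0, 0]}, {"claw": 0, "xyz": [-0.017, 0, 0], "dr": [0, 0, 0]}, {"claw": 0, "xyz": [0, 0, 0], "dr": [0, 0, 0]}, {"claw": 0, "xyz": [0, 0, 0], "dr": [0, 0, 0]}])

```text
time: 18.57
tool_pos: [0.458, -0.2199, 0.0526]
tcp_rot: [0.084, 0.788, 0.599, -0.111]
ft_force: [-0.1, 0.6, -4.0]
gripper_width: 0.0249
finger_force: 49.9
```

Run:
```python
from h import *
np.set_printoptions(precision=4,suppress=True)
s,p,R=pose(); print(p,s["ft_force"],s["gripper_width"],R.as_matrix()[:,0])
snap("side","side8"); snap("top","top8")
for c in("top","side"):
 for n in("roller_near_end","roller_center","roller_hidden_end","pin_head"): print(n,c,[(round(d["p"],2),toworld(d["at"],c)) for d in mark_of(n,c)[:2]])
m=np.hstack([cv2.resize(cv2.imread("pics/side8.png")[70:240,270:420],None,fx=2.6,fy=2.6),cv2.resize(cv2.imread("pics/top8.png")[140:310,260:415],None,fx=2.6,fy=2.6)]);print(m.shape);cv2.imwrite("pics/m8.png",m)
```

```text
[ 0.458  -0.2199  0.0526] [-0.1129  0.613  -4.0371] 0.02490769307417474 [ 0.2576  0.9259 -0.2763]
roller_near_end top [(0.86, array([ 0.4284, -0.3257,  0.1282]))]
roller_center top [(0.77, array([ 0.4614, -0.2113,  0.0943]))]
roller_hidden_end top []
pin_head top [(0.51, array([0.5388, 0.0677, 0.1084]))]
roller_near_end side [(0.65, array([ 0.4234, -0.3205,  0.1328]))]
roller_center side [(0.6, array([ 0.4622, -0.204 ,  0.0918]))]
roller_hidden_end side [(0.89, array([ 0.4955, -0.0954,  0.0615])), (0.71, array([0.5362, 0.0725, 0.0532]))]
pin_head side [(0.42, array([0.5389, 0.0726, 0.1073]))]
(442, 793, 3)
```

View pics/m8.png

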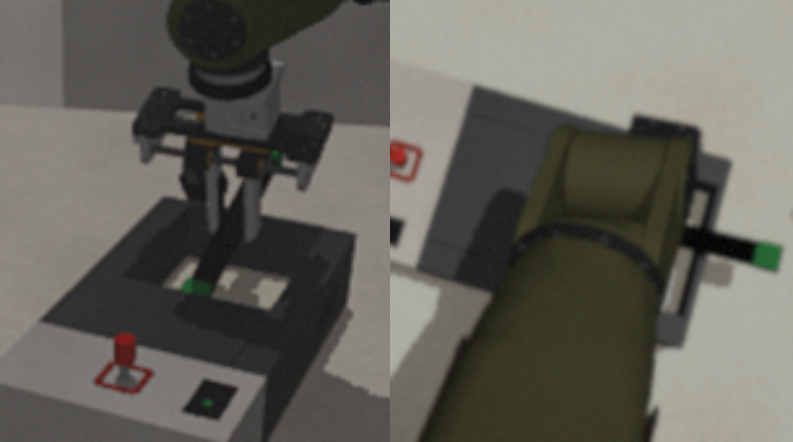

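The side picture shows the formerly hidden green cap free in the window at crop (197,287), clear of the roof. The pin still sits in its frame. Next: straight up, then level.

Request:
servo_tool(targets=[{"claw": 0, "xyz": [-0.007, 0, -0.024], "dr": [0, 0, 0]}, {"claw": 0, "xyz": [-0.014, 0, -0.048], "dr": [0, 0, 0]}, {"claw": 0, "xyz": [-0.014, 0, -0.048], "dr": [0, 0, 0]}, {"claw": 0, "xyz": [-0.014, 0, -0.048], "dr": [0, 0, 0]}, {"claw": 0, "xyz": [-0.014, 0, -0.048], "dr": [0, 0, 0]}, {"claw": 0, "xyz": [-0.014, 0, -0.048], "dr": [0, 0, 0]}, {"claw": 0, "xyz": [-0.014, 0, -0.048], "dr": [0, 0, 0]}, {"claw": 0, "xyz": [-0.012, 0, -0.047], "dr": [0, 0, 0]}, {"claw": 0, "xyz": [0, 0, 0], "dr": [0, 0.4, 0]}, {"claw": 0, "xyz": [0, 0, 0], "dr": [0, 0.4, 0]}, {"claw": 0, "xyz": [0, 0, 0], "dr": [0, 0.4, 0]}, {"claw": 0, "xyz": [0, 0, 0], "dr": [0, 0.4, 0]}, {"claw": 0, "xyz": [0, 0, 0], "dr": [0, 0.4, 0]}, {"claw": 0, "xyz": [0, 0, 0], "dr": [0, 0.4, 0]}, {"claw": 0, "xyz": [0, 0, 0], "dr": [0, 0.39, 0]}, {"claw": 0, "xyz": [0, 0, 0], "dr": [0, 0, 0]}, {"claw": 0, "xyz": [0, 0, 0], "dr": [0, 0, 0]}])

```text
time: 20.48
tool_pos: [0.4579, -0.2202, 0.165]
tcp_rot: [0.001, 0.796, 0.605, -0.001]
ft_force: [0.4, -0.3, -3.9]
gripper_width: 0.0253
finger_force: 49.9
```

```bash
cat > chk.py <<'E'
from h import *
np.set_printoptions(precision=4,suppress=True)
s,p,R=pose(); print(p,s["ft_force"],s["wrist_torque"],s["gripper_width"],R.as_matrix()[:,0])
snap("side","side9"); snap("top","top9")
for c in("top","side"):
 for n in("roller_near_end","roller_center","roller_hidden_end","pin_head","stapler_center","mug_center","spare_head"): print(n,c,[(round(d["p"],2),toworld(d["at"],c)) for d in mark_of(n,c)[:1]])
E
python3 chk.py
```

```text
[ 0.4579 -0.2202  0.165 ] [ 0.4034 -0.3278 -3.9482] [-0.0932  0.1001  0.0424] 0.025330609116553455 [ 0.2684  0.9633 -0.0022]
roller_near_end top [(0.59, array([ 0.427 , -0.3384,  0.2066]))]
roller_center top []
roller_hidden_end top [(0.93, array([ 0.4975, -0.1016,  0.2075]))]
pin_head top [(0.59, array([0.5371, 0.0678, 0.1082]))]
stapler_center top [(0.8, array([ 0.5056, -0.455 ,  0.03  ]))]
mug_center top [(0.65, array([0.7269, 0.2502, 0.0438]))]
spare_head top [(0.74, array([ 0.5094,  0.3325, -0.0014]))]
roller_near_end side [(0.9, array([ 0.4187, -0.3408,  0.2127]))]
roller_center side [(0.87, array([ 0.4575, -0.2185,  0.2067]))]
roller_hidden_end side [(0.86, array([ 0.4945, -0.0989,  0.2079]))]
pin_head side [(0.51, array([0.5399, 0.0687, 0.1102]))]
stapler_center side [(0.7, array([ 0.5008, -0.4495,  0.0345]))]
mug_center side [(0.95, array([0.724 , 0.2507, 0.0427]))]
spare_head side [(0.46, array([0.468 , 0.3348, 0.0695]))]
```

Request:
servo_tool(targets=[{"claw": 0, "xyz": [0.03, 0, 0], "dr": [0, 0, 0]}, {"claw": 0, "xyz": [0.06, 0, 0], "dr": [0, 0, 0]}, {"claw": 0, "xyz": [0.06, 0, 0], "dr": [0, 0, 0]}, {"claw": 0, "xyz": [0.06, 0, 0], "dr": [0, 0, 0]}, {"claw": 0, "xyz": [0.03, 0, 0], "dr": [0, 0, 0]}, {"claw": 0, "xyz": [0, 0, 0], "dr": [0, 0, 0]}, {"claw": 0, "xyz": [0, 0, 0], "dr": [0, 0, 0]}, {"claw": 0, "xyz": [0, 0, 0], "dr": [0, 0, 0]}, {"claw": 0, "xyz": [0, 0, 0], "dr": [0, 0, 0]}, {"claw": 0, "xyz": [0, 0, 0], "dr": [0, 0, 0]}, {"claw": 0, "xyz": [0, 0, 0], "dr": [0, 0, 0]}])

```text
time: 22.2
tool_pos: [0.4772, -0.1509, 0.1646]
tcp_rot: [0.0, 0.796, 0.605, -0.0]
ft_force: [-0.2, -0.3, -2.7]
gripper_width: 0.0251
finger_force: 49.9
```

```bash
python3 chk.py | grep -E "^\[|roller|pin"
```

```text
[ 0.4772 -0.1509  0.1646] [-0.1731 -0.3145 -2.7172] [-0.0505  0.0707  0.0411] 0.02511022516386005 [ 0.2684  0.9633 -0.001 ]
roller_near_end top [(0.59, array([ 0.4444, -0.2697,  0.2051]))]
roller_center top [(0.95, array([ 0.4799, -0.1505,  0.2059]))]
roller_hidden_end top [(0.76, array([ 0.5136, -0.032 ,  0.2063]))]
pin_head top [(0.48, array([0.5406, 0.0708, 0.1086]))]
roller_near_end side [(0.85, array([ 0.4355, -0.2723,  0.2134]))]
roller_center side [(0.85, array([ 0.4765, -0.1458,  0.2116]))]
roller_hidden_end side [(0.8, array([ 0.5119, -0.0306,  0.2093]))]
pin_head side [(0.65, array([0.5411, 0.0697, 0.1068]))]
```

The roller is level at z ≈ 0.207 and the pin is seated. Handing in.

```bash
python3 -c "
from h import *
print(workorder.sign_off())"
```

```text
the job is handed in; nothing more can be done
None
```

I signed the job off at about 22 s: the red pin is fully in its socket and released, and the roller came out on the slant and is held level and still, its centre about 12 cm above the module's top; the first grab at the pin missed (reported tool height reads about 26 mm low) and nothing was disturbed.

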